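# Snap a drying post into the pot stand and tug-test it

## Robot

A 6-joint arm with a two-finger parallel gripper is mounted at the origin on the work surface. World frame = base frame: x ahead of the robot, y to its left, z up, the work surface at z = 0. Lengths are in m, angles in rad, forces in N, time in s.
With the tool pointing down it reaches from about 0.425 to 0.95 m from the base axis. Payload 14.7 kg.
Tool frame: the origin (TCP) lies midway between the tips of the shut fingers; the grasp point (between the pads) lies 19 mm behind it (hold_point_z is the distance from the TCP to the grasp point, in m); z points along the fingers, y is the direction in which the jaws open and shut (so a half turn about z gives the same grasp; the last joint's range is limited). The gripper opens to 85 mm and grips with 20 to 120 N. Pads are 22 mm wide; open, the fingers measure 114 mm over their backs; the gripper's body (76 mm by 85 mm) begins 54 mm behind the grasp point. The pads swing forward as they close: fully open they stand 13 mm farther back than shut.
Start: joints at [-1.37, 0.48, 1.596, -0, 1.065, -0.047], TCP at [0.159, -0.63, 0.231] pointing down, gripper open.
Joint ranges: [-2.75, 2.75], [-0.82, 2.05], [0.23, 2.67], [-1.56, 4.7], [0.09, 2.69], [-2.92, 2.92]. Speed limits (rad/s): [1.89, 1.89, 2.39, 3.01, 3.01, 3.01].

## Interface

Orientations are given as a 3x3 rotation matrix whose columns are the frame's x, y, z axes.
In Python, from rig import * gives the robot as it stands. The module is installed in compiled form; this text tells all that it offers.
- The arm moves only by the tool move_arm, never from a script. Its argument "motion" is a list of rows, each a list of 3 entries, a list of its own where there are three numbers: the shift along the tool's x, y, z in mm, then the turn about the tool's z in rad, then the opening in per cent of the stroke, from 0 (shut) to 100 (fully open). A call has 1 to 5 rows; each row shifts and turns the commanded pose from where the row before left it, along the tool's axes as they then stand; what a row does not reach is not made up. A row lasts 1/8 s, in which the tool goes at most 62.5 mm and 10.7 degrees, less where a joint would pass 70% of its speed; a pose out of reach is approached as far as the arm can. A call with a gripper value outside its range is refused whole. The fingers move at their own pace and stop on an object; "force" is the grip in N (left out, the last holds). Time passes only in rows, so rows that do not move let the fingers close. It gives the time, the measured TCP pose, the force and the opening at its end, in the units of the state.
- observe(): the state, without advancing time (a new reading comes with each control period).
- read_camera(name): name is "side" or "top" or "wrist"; returns the picture (480x640x3 uint8, red, green, blue); there is no depth.
- camera_info(name): a dict with "mtx" (3x3 intrinsics, pixels), "R" (3x3) and "t" (3): a world point X has camera coordinates R X + t; the wrist camera has in their place "mount" (4x4, takes a point from camera to tool coordinates, whose origin is the TCP and whose axes are the flange's). Camera axes: x right, y down, z forward; pixel columns grow to the right and rows downward; lengths in m; the calibration is good to about 2 mm. A picture is of the moment at which its call begins: read the wrist's pose just before it. camera_info takes no time and is no camera call.
- close_job(): hands the job in, once; it reports no verdict.
The state is a dict: "clock": time; "joint_positions": joint angles; "qd": joint speeds; "effort": joint torques, N m; "eef_pos": TCP position; "eef_rot": TCP orientation; "ft_force": force on the tool from outside, world axes, zero at the start; "ft_torque": the same for the moment, N m; "gripper_width": finger opening in m.
Only numpy, scipy, OpenCV 4.12 (cv2) and the standard library are available. Lean on these libraries where they do the work, as an engineer would, in place of code of your own. Each camera call takes 0.05 s, during which the arm holds its last target. There are 200 camera calls.

## Task

Take the loose orange post from the plywood parts block and press it down into the empty socket of the pot-drying stand until it snaps home with its collar flush on the wood, pressing with no more than about 20 newtons. Then check that it is retained: still holding it, tug it straight up with a steady 10 newtons for two seconds, never more than 15, and let go, leaving it fully home. Leave the dowel, the pot and the jars standing around them where they are.

Things in the scene. Friction and masses are not known exactly. Their poses are not given: they have to be found in the camera images.
- post: The loose post: orange plastic, round, upright, 110 mm tall, 60 g. Origin at its lower tip, z up along it. From the tip: a tapered, grooved foot 30 mm long, 20 mm in diameter; a collar 30 mm in diameter, 6 mm thick; a plain stem 20 mm in diameter to the top, to be gripped. It starts standing loosely in a hole of the parts block, collar on the block's top; it lifts straight out.
- post_collar (a point): Centre of the underside of the loose post's collar, 30 mm above the post's tip; z up along the post.
- socket_mouth (a point): Centre of the mouth of the stand's empty socket, on the block's upper face (64 mm above the table); z up out of the hole, a round through hole 21.5 mm wide with a small chamfer. The nearest fitted post stands 85 mm away and rises 80 mm above this face.
- stand: Pot-drying stand: dark steel base plate 90 x 280 x 10 mm fixed to the table, origin at the centre of its underside, long side along its y. On springy rubber mounts it carries a brown wooden block 70 x 260 x 40 mm, upper face at 64 mm at rest. In a row: empty socket at y = -85 mm, fitted orange post at y = 0, fitted post with an upside-down terracotta pot at y = +85 mm (top at 150 mm).
- parts_block: Plywood parts block 70 x 170 x 40 mm, fixed to the table, origin at the centre of its underside, long side along its y axis. The loose post stands at y = -50 mm, the plain dowel at y = +50 mm.
- dowel: Bystander: plain light wooden dowel 12 mm in diameter, 65 mm long, standing in the parts block; origin at its lower end.
- pot_green: Bystander: open terracotta pot with a green band, 70 mm wide, 66 mm tall, origin at its underside; it stands near the stand.
- jar_red: Bystander: paint jar with red lid, 50 mm wide, 60 mm tall, origin at its underside; it stands near the parts block.
- jar_blue: Bystander: paint jar with blue lid, 52 mm wide, 60 mm tall, origin at its underside; it stands just beyond the stand, 85 to 105 mm from the row of sockets.
- socket_catch (a point): Middle of the catch in the socket, 15 mm below its mouth: two sprung steel bolts that give way as the post is pressed in (10 N at most, in the last 17 mm) and snap into the foot's groove just before the collar meets the wood; the force then drops. Pressing on only pushes the block down, tugging lifts it, some mm, in proportion to force. Tugged, a snapped-in post has about 1 mm play, then holds.
Mind the look-alikes: they are no part of the job. There is more than one size of the post; the job needs the largest.

How it is judged:
On the way, in this order (a step that is already met when the one before it is completed fails the run):
1. the post is pressed home: collar within 1.5 mm of the block's upper face, centred, upright, the block not lifted (z of post_collar in the frame of socket_mouth below 0.0015 m and horizontal distance between post_collar and socket_mouth below 0.003 m and angle between the z axis of post and the z axis of socket_mouth, either way round below 0.08 rad and height (world z) of socket_mouth below 0.065 m), for 0.2 s.
2. the post, gripped by the fingers, pulls up on the stand's catch with 6.5 to 13.5 N for 1 s (lifting the block on its mounts) and stays in (collar within 2.5 mm) (contact force between post and stand between 6.5 and 13.5 N and height (world z) of socket_mouth above 0.065 m and contact force between the fingers and post above 3 N and contact force between the fingers and stand below 1 N and z of post_collar in the frame of socket_mouth below 0.0025 m), for 1 s.
At the end, for the whole second after the job is handed in: The post is snapped into the stand's socket, collar within 1.5 mm of the block's upper face, within 3 mm of the socket's centre, upright within 0.08 rad, and at rest (z of post_collar in the frame of socket_mouth below 0.0015 m and horizontal distance between post_collar and socket_mouth below 0.003 m and angle between the z axis of post and the z axis of socket_mouth, either way round below 0.08 rad and linear speed of post below 0.01 m/s); the robot touches nothing.
It fails at once if the post presses down on the stand with more than 27 N (contact force between post and stand above 27 N and height (world z) of socket_mouth below 0.063 m).
It fails at once if the post pulls up on the stand with more than 17 N (contact force between post and stand above 17 N and height (world z) of socket_mouth above 0.065 m).
It fails at once if a listed bystander is moved more than 30 mm (distance of any of dowel, pot_green, jar_red, jar_blue from where it was at the start of the episode above 0.03 m).
It also fails if it takes over 72 s, if anything falls off the work surface, if the arm or the gripper's body presses on something with over 40 N, if the wrist force passes 120 N, or if a joint passes its speed limit or range.

## Working session

There is one attempt and no reset: what is moved stays moved. The work goes in short steps, Python scripts to look and compute and a tool call to move; the robot and the scene stay as the last step left them, time stands still between calls to the robot, and variables do not carry over. Pictures are saved under pics/ and viewed, about 8 in all and at most 12, crops included, and the job is handed in when it is done.

Besides the shell and the picture viewer there is one more tool, called after "Request:" by a JSON object that holds its "method" and its "body", one argument or row to a line. move_arm: Moves the arm, as the interface text tells. Its arguments: {"type":"object","properties":{"motion":{"type":"array","items":{"type":"array"}},"force":{"type":"number"}},"required":["motion"]}

```bash
mkdir -p pics; cat > h.py <<'E'
from rig import *
import numpy as np, cv2
def ray(name,u,v,st=None):
    c=camera_info(name);K=np.array(c['mtx']);d=np.linalg.inv(K)@[u,v,1]
    if name=='wrist':
        st=st or observe();M=np.array(c['mount']);R=np.array(st['eef_rot']);p=np.array(st['eef_pos'])
        return R@M[:3,3]+p, R@M[:3,:3]@d
    R=np.array(c['R']);t=np.array(c['t']);return -R.T@t,R.T@d
def onz(name,u,v,z,st=None):
    o,d=ray(name,u,v,st);return o+d*(z-o[2])/d[2]
def proj(name,X,st=None):
    c=camera_info(name);K=np.array(c['mtx']);X=np.array(X,float)
    if name=='wrist':
        st=st or observe();M=np.array(c['mount']);q=np.array(st['eef_rot']).T@(X-np.array(st['eef_pos']));q=M[:3,:3].T@(q-M[:3,3])
    else:q=np.array(c['R'])@X+np.array(c['t'])
    p=K@q;return p[:2]/p[2]
def snap(name,f):
    a=read_camera(name);cv2.imwrite('pics/'+f,cv2.cvtColor(a,cv2.COLOR_RGB2BGR));return a
E
python3 - <<'E'
from h import *
np.set_printoptions(precision=4,suppress=True)
print(observe())
for n in('top','side','wrist'):
    snap(n,n+'0.png');print(n,camera_info(n))
E
```

```text
{'clock': 0.0, 'joint_positions': array([-1.3696,  0.4808,  1.5968, -0.    ,  1.0651, -0.0466]), 'qd': array([-0.0019,  0.0009, -0.0009,  0.002 , -0.0021,  0.0005]), 'effort': array([  0.0049, -95.0628, -43.0184,  -0.    ,   0.0124,   0.0001]), 'eef_pos': array([ 0.1594, -0.6298,  0.2307]), 'eef_rot': array([[ 0.9695,  0.2453, -0.0002],
       [ 0.2453, -0.9695,  0.0012],
       [ 0.    , -0.0012, -1.    ]]), 'ft_force': array([ 0.2533, -0.0339,  0.6712]), 'ft_torque': array([0.0092, 0.0404, 0.0351]), 'gripper_width': 0.08541664073241834}
top {'mtx': array([[508.5148,   0.    , 323.7926],
       [  0.    , 508.5148, 255.4182],
       [  0.    ,   0.    ,   1.    ]]), 'R': array([[-0.02  , -0.9994, -0.0287],
       [-0.9888,  0.024 , -0.1474],
       [ 0.148 ,  0.0254, -0.9887]]), 't': array([0.0058, 0.5973, 0.7685])}
side {'mtx': array([[456.7233,   0.    , 319.5944],
       [  0.    , 456.7233, 239.0242],
       [  0.    ,   0.    ,   1.    ]]), 'R': array([[-0.8388, -0.5444,  0.007 ],
       [-0.3787,  0.5741, -0.7259],
       [ 0.3912, -0.6115, -0.6877]]), 't': array([0.4729, 0.2775, 0.6131])}
wrist {'mtx': array([[342.178 ,   0.    , 321.7568],
       [  0.    , 342.178 , 242.9157],
       [  0.    ,   0.    ,   1.    ]]), 'mount': array([[-0.001 , -0.9484, -0.317 ,  0.0823],
       [ 1.    , -0.0011, -0.0001, -0.0012],
       [-0.0002, -0.317 ,  0.9484, -0.1427],
       [ 0.    ,  0.    ,  0.    ,  1.    ]])}
```

View pics/top0.png

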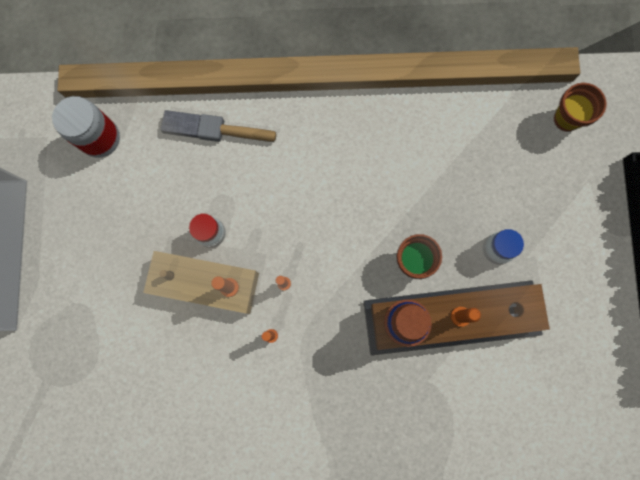

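View pics/side0.png

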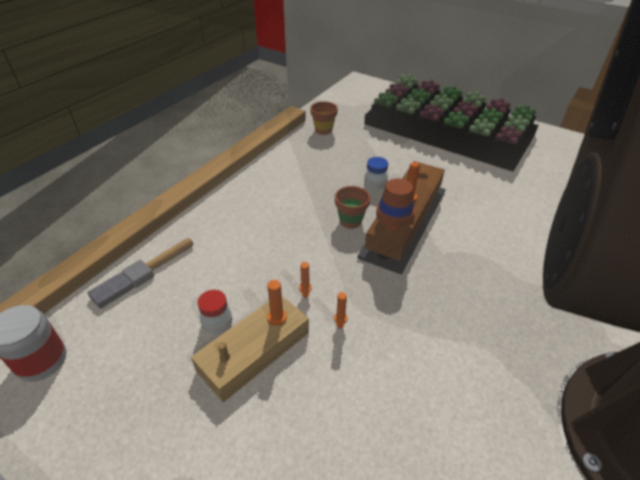

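Top view: the loose post in the plywood block is at about (225,287). Its look-alikes are two loose posts on the table at (283,283) and (270,336), plus the fitted post at (465,316). The socket is at (516,310) and the dowel at (168,275). The side view agrees: block post (275,300), small ones (305,280) and (341,310). I'm choosing the tall one in the block and will measure it now.

```bash
python3 - <<'E'
from h import *
np.set_printoptions(precision=4,suppress=True)
for n in('top','side'):
    a=cv2.imread(f'pics/{n}0.png');h=cv2.cvtColor(a,cv2.COLOR_BGR2HSV)
    m=cv2.inRange(h,(3,150,110),(14,255,255))
    k,l,s,c=cv2.connectedComponentsWithStats(m)
    for i in range(1,k):
        if s[i,4]>40: print(n,s[i],c[i])
def tri(p,q):
    o1,d1=ray('top',*p);o2,d2=ray('side',*q)
    A=np.c_[d1,-d2];s=np.linalg.lstsq(A,o2-o1,rcond=None)[0]
    a,b=o1+d1*s[0],o2+d2*s[1];return (a+b)/2,np.linalg.norm(a-b)
print('post top',tri((218,283),(274,285)))
print('small tops',tri((281,280),(305,265)),tri((267,336),(341,296)))
print('post top@.12',onz('top',218,283,.12),'collar',onz('top',231,289,.046))
print('fitted top @.144',onz('top',474,314,.144),'dowel',onz('top',168,275,.07))
print('socket',onz('top',516,310,.064))
for p in [(375,308),(545,286),(549,325),(377,348)]: print('stand corner',onz('top',*p,.064))
for p in [(153,254),(256,270),(249,304),(147,285)]: print('block corner',onz('top',*p,.04))
a=cv2.imread('pics/top0.png');b=cv2.resize(a[220:360,140:310],None,fx=3,fy=3,interpolation=2)
c=cv2.resize(a[270:360,440:560],None,fx=3,fy=3,interpolation=2)
s=cv2.imread('pics/side0.png');s=cv2.resize(s[250:350,190:360],None,fx=3,fy=3)
W=np.zeros((590,790,3),np.uint8);W[:300,:510]=s[:300];W[300:590,:510]=b[60:350];W[300:570,510:790]=c[:,80:360];cv2.imwrite('pics/crop.png',W)
E
```

```text
top [564  90  15  31  47] [567.4255 103.0213]
top [398 243  30  35 108] [407.6667 263.7593]
top [396 306  37  33 817] [413.5104 320.9315]
top [452 306  15   9  70] [458.2857 308.9286]
top [468 307  14  14 149] [474.4094 313.7248]
top [458 323  12   5  42] [463.4762 324.5   ]
top [262 330  15  12 133] [269.5564 335.5489]
side [410 162  10   7  46] [414.6739 165.4783]
side [392 179  21  15 127] [403.6378 185.9764]
side [300 263  11  34 164] [304.3415 280.4634]
side [267 281  20  44 403] [274.5062 304.5881]
side [335 293  12  34 199] [340.4573 310.804 ]
post top (array([0.5494, 0.1446, 0.1188]), np.float64(0.00020698665044603385))
small tops (array([0.5556, 0.0574, 0.0798]), np.float64(0.00032144080774816825)) (array([0.4729, 0.0797, 0.0789]), np.float64(0.001805748168251116))
post top@.12 [0.5494 0.1443 0.12  ] collar [0.5467 0.141  0.046 ]
fitted top @.144 [ 0.4965 -0.2135  0.144 ] dowel [0.5686 0.2344 0.07  ]
socket [ 0.5034 -0.2982  0.064 ]
stand corner [ 0.511  -0.0847  0.064 ]
stand corner [ 0.5389 -0.3447  0.064 ]
stand corner [ 0.4799 -0.3458  0.064 ]
stand corner [ 0.4507 -0.0857  0.064 ]
block corner [0.607 0.27  0.04 ]
block corner [0.5769 0.1021 0.04  ]
block corner [0.5227 0.1133 0.04  ]
block corner [0.5567 0.2782 0.04  ]
```

View pics/crop.png

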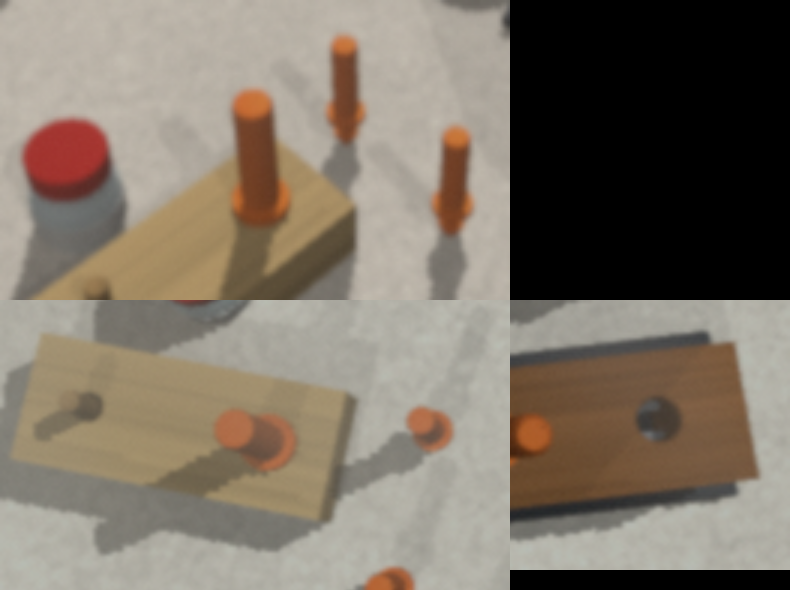

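Crop: the block post has the thick stem and big collar. The other two are smaller (tops at z≈0.079, against 0.119 for the chosen one). Post (0.549,0.144), top 0.119 (expected 0.120). Socket (0.503,-0.298), 85 mm from the fitted post, which matches the description. First I'll go over the stand for a close look at the socket.

Request:
{"method": "move_arm", "body": {
  "motion": [
    [[40,-29,0],0,100],
    [[40,-29,0],0,100],
    [[40,-29,0],0,100],
    [[40,-29,0],0,100],
    [[40,-29,0],0,100]
  ]
}}

```text
clock: 0.78
eef_pos: [0.3185, -0.4392, 0.2312]
eef_rot: [[0.97, 0.245, 0.0], [0.245, -0.97, 0.0], [0.0, -0.0, -1.0]]
ft_force: [0.6, 0.3, -0.4]
gripper_width: 0.0855
```

Request:
{"method": "move_arm", "body": {
  "motion": [
    [[40,-29,0],0,100],
    [[40,-29,0],0,100],
    [[40,-29,0],0,100],
    [[40,-29,0],0,100],
    [[0,0,0],0,100]
  ]
}}

```text
clock: 1.4
eef_pos: [0.446, -0.2864, 0.2312]
eef_rot: [[0.969, 0.249, 0.0], [0.249, -0.969, 0.0], [0.0, -0.0, -1.0]]
ft_force: [-0.7, -0.4, 0.5]
gripper_width: 0.0852
```

```bash
python3 - <<'E'
from h import *
st=observe();a=snap('wrist','w1.png');print(st['eef_pos'],st['eef_rot'],proj('wrist',(.5034,-.2982,.064),st))
E
```

```text
[ 0.44603007 -0.2864074   0.23121424] [[ 9.68593594e-01  2.48649197e-01  1.61207541e-04]
 [ 2.48649104e-01 -9.68593525e-01  4.53677497e-04]
 [ 2.68951126e-04 -3.99345007e-04 -9.99999884e-01]] [352.13650209 163.8399372 ]
```

View pics/w1.png

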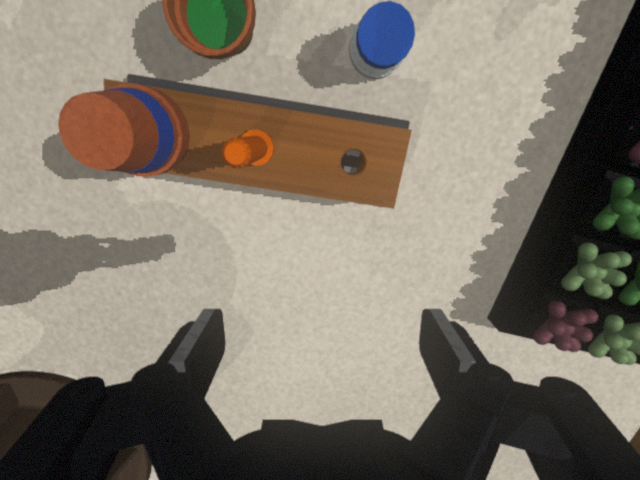

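The wrist view shows the socket at (353,161), where I predicted (352,164). The fitted post is at (250,150), the blue jar at (385,35) and the green pot at (215,20). The socket estimate agrees to about 2–3 mm. On to the post.

Request:
{"method": "move_arm", "body": {
  "motion": [
    [[23,-43.5,0],0,100],
    [[23,-43.5,0],0,100],
    [[23,-43.5,0],0,100],
    [[23,-43.5,0],0,100],
    [[23,-43.5,0],0,100]
  ]
}}

```text
clock: 2.08
eef_pos: [0.5026, -0.0494, 0.2313]
eef_rot: [[0.97, 0.244, 0.0], [0.244, -0.97, -0.0], [0.0, 0.0, -1.0]]
ft_force: [0.9, 0.5, -0.4]
gripper_width: 0.085
```

Request:
{"method": "move_arm", "body": {
  "motion": [
    [[23,-43.5,0],0,100],
    [[23,-43.5,0],0,100],
    [[23,-43.5,0],0,100],
    [[23,-43.5,0],0,100],
    [[0,0,0],0,100]
  ]
}}

```text
clock: 2.7
eef_pos: [0.5498, 0.1431, 0.231]
eef_rot: [[0.969, 0.247, 0.0], [0.247, -0.969, 0.0], [0.0, -0.0, -1.0]]
ft_force: [-0.7, -1.2, -0.1]
gripper_width: 0.0853
```

```bash
python3 - <<'E'
from h import *
st=observe();a=snap('wrist','w2.png');print(st['eef_pos'],st['eef_rot'][:,0])
h=cv2.cvtColor(a,cv2.COLOR_RGB2HSV);m=cv2.inRange(h,(3,150,80),(14,255,255))
k,l,s,c=cv2.connectedComponentsWithStats(m)
for i in range(1,k):
    if s[i,4]>40: print(s[i],c[i])
print(proj('wrist',(.549,.1445,.12),st),proj('wrist',(.548,.143,.046),st))
w1=np.array([0]);print('fingers mid at 0.12 -> tool')
E
```

```text
[0.54977832 0.14310313 0.23103359] [9.68972227e-01 2.47169490e-01 2.59150008e-04]
[ 307  200   30   50 1167] [321.55955441 223.16023993]
[392 215  31  33 389] [408.40359897 230.78920308]
[598 222  42  67 642] [616.5529595  263.57943925]
[352 279  21  43 425] [363.40941176 298.96235294]
[ 524  303  116  118 3792] [609.31223629 360.03270042]
[321.39474409 240.3986655 ] [322.69040015 218.44558617]
fingers mid at 0.12 -> tool
```

View pics/w2.png

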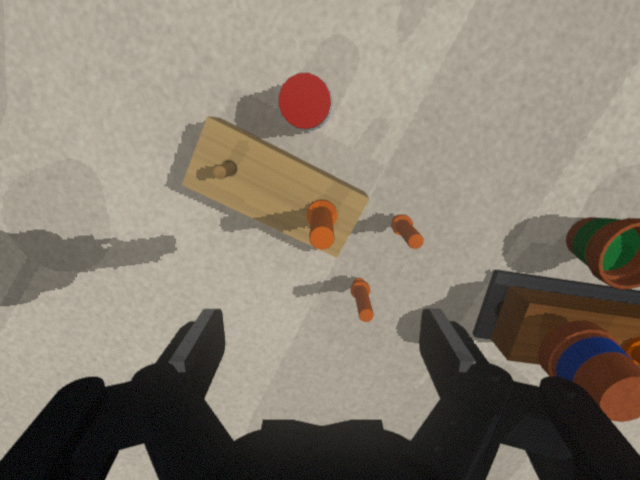

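The post top is at (321,238) and its collar centre near (321,217), both within 2–3 px of prediction. The small ones are at (408,231) and (363,299), clear of the fingers. Descending.

Request:
{"method": "move_arm", "body": {
  "motion": [
    [[1.5,-2,35],0,100],
    [[0,0,40],0,100],
    [[0,0,40],0,100],
    [[0,0,40],0,100],
    [[0,0,10],0,100]
  ]
}}

```text
clock: 3.38
eef_pos: [0.5485, 0.1417, 0.0644]
eef_rot: [[0.97, 0.244, -0.004], [0.244, -0.97, -0.001], [-0.004, 0.0, -1.0]]
ft_force: [1.2, 0.5, 0.2]
gripper_width: 0.0852
```

Request:
{"method": "move_arm", "body": {
  "motion": [
    [[0,0,0],0,30],
    [[0,0,0],0,20],
    [[0,0,0],0,0],
    [[0,0,0],0,0],
    [[0,0,0],0,0]
  ],
  "force": 60
}}

```text
clock: 4.0
eef_pos: [0.5507, 0.1439, 0.0674]
eef_rot: [[0.969, 0.246, 0.002], [0.246, -0.969, 0.0], [0.002, 0.0, -1.0]]
ft_force: [-1.4, -2.0, 10.1]
gripper_width: 0.0186
```

Request:
{"method": "move_arm", "body": {
  "motion": [
    [[0,0,0],0,0],
    [[0,0,0],0,0],
    [[0,0,0],0,0],
    [[0,0,0],0,0]
  ]
}}

```text
clock: 4.5
eef_pos: [0.5507, 0.1439, 0.0673]
eef_rot: [[0.969, 0.246, 0.002], [0.246, -0.969, 0.0], [0.002, 0.0, -1.0]]
ft_force: [-0.9, -1.4, 10.5]
gripper_width: 0.0188
```

Gripped. Lifting straight out.

Request:
{"method": "move_arm", "body": {
  "motion": [
    [[0,0,-15],0,0],
    [[0,0,-30],0,0],
    [[0,0,-45],0,0],
    [[0,0,-45],0,0],
    [[0,0,-40],0,0]
  ]
}}

```text
clock: 5.12
eef_pos: [0.55, 0.1439, 0.2442]
eef_rot: [[0.969, 0.245, 0.001], [0.245, -0.969, 0.0], [0.001, 0.0, -1.0]]
ft_force: [0.2, 0.4, -0.8]
gripper_width: 0.019
```

Request:
{"method": "move_arm", "body": {
  "motion": [
    [[0,0,0],0,0],
    [[0,0,0],0,0],
    [[0,0,0],0,0]
  ]
}}

```text
clock: 5.5
eef_pos: [0.5493, 0.1437, 0.2404]
eef_rot: [[0.969, 0.245, -0.002], [0.245, -0.969, -0.0], [-0.002, -0.0, -1.0]]
ft_force: [-0.6, 0.2, 0.4]
gripper_width: 0.0186
```

```bash
python3 - <<'E'
from h import *
st=observe();a=snap('wrist','w3.png');print(st['eef_pos'],st['eef_rot'],st['ft_force'])
p=np.array(st['eef_pos'])
for dz in(-.056,-.026,.054):print(dz,proj('wrist',p+[0,0,dz],st))
for n in('top','side'):snap(n,n+'3.png');print(n,proj(n,p+[0,0,.054]),proj(n,p+[0,0,-.056]))
s=cv2.imread('pics/side3.png');u,v=proj('side',p+[0,0,-.026]).astype(int);print(u,v)
W=np.zeros((400,790,3),np.uint8);c=cv2.imread('pics/w3.png')[140:340,220:420];W[:,:400]=cv2.resize(c,None,fx=2,fy=2)
s=cv2.resize(s[max(v-50,0):][:100,u-48:u+49],(390,400));W[:,400:]=s;cv2.imwrite('pics/c3.png',W)
E
```

```text
[0.54934768 0.14369728 0.24041611] [[ 9.69444447e-01  2.45304938e-01 -1.71793123e-03]
 [ 2.45304747e-01 -9.69445963e-01 -3.24070812e-04]
 [-1.74493767e-03 -1.07248038e-04 -9.99998472e-01]] [-0.55328272  0.16506991  0.43296783]
-0.056 [323.77349849 266.80165886]
-0.026 [324.08875603 288.03540948]
0.054 [325.72485424 398.23261871]
top [181.61000767 268.21237939] [207.03953237 278.42710974]
side [265.19920354 186.5538507 ] [271.33508578 252.48860032]
269 236
```

View pics/c3.png

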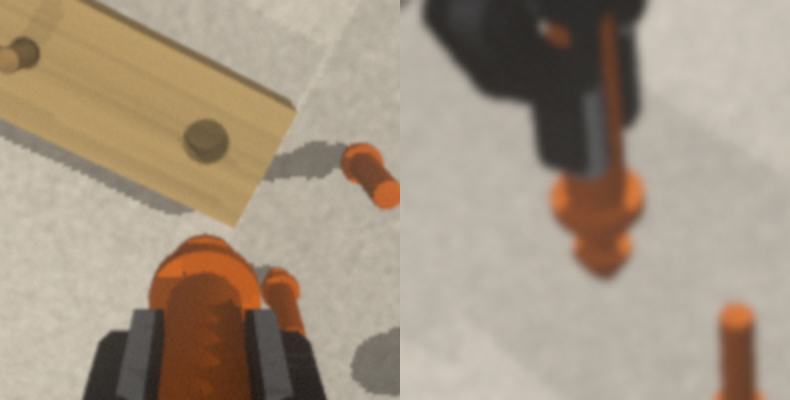

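The post is held upright, with its collar and foot hanging below the pads. The empty parts-block hole shows at about (323,210). That gives a useful reference: with the TCP at z=0.264 (the same depth) the socket should sit at the same pixel when the post is right over it. Traversing.

Request:
{"method": "move_arm", "body": {
  "motion": [
    [[-15,41.5,-6],0,0],
    [[-15,41.5,-6],0,0],
    [[-15,41.5,-6],0,0],
    [[-15,41.5,-6],0,0],
    [[-15,41.5,0],0,0]
  ]
}}

```text
clock: 6.28
eef_pos: [0.5281, -0.0771, 0.2653]
eef_rot: [[0.969, 0.245, 0.0], [0.245, -0.969, 0.0], [0.0, 0.0, -1.0]]
ft_force: [-0.1, -0.1, -0.9]
gripper_width: 0.0187
```

Request:
{"method": "move_arm", "body": {
  "motion": [
    [[-15,41.5,0],0,0],
    [[-15,41.5,0],0,0],
    [[-15,41.5,0],0,0],
    [[-15,41.5,0],0,0],
    [[-15,41.5,0],0,0]
  ]
}}

```text
clock: 6.9
eef_pos: [0.506, -0.2967, 0.2648]
eef_rot: [[0.969, 0.245, -0.001], [0.245, -0.969, 0.0], [-0.0, -0.001, -1.0]]
ft_force: [0.5, -0.3, 0.9]
gripper_width: 0.0184
```

Request:
{"method": "move_arm", "body": {
  "motion": [
    [[0,0,0],0,0],
    [[0,0,0],0,0],
    [[0,0,0],0,0],
    [[0,0,0],0,0]
  ]
}}

```text
clock: 7.4
eef_pos: [0.5066, -0.2945, 0.2654]
eef_rot: [[0.969, 0.246, 0.0], [0.246, -0.969, 0.0], [0.0, -0.0, -1.0]]
ft_force: [0.9, -0.2, -0.5]
gripper_width: 0.0188
```

```bash
cat > hole.py <<'E'
from h import *
def hole(img,c,r=16,tag=None):
    u,v=map(int,c);g=cv2.GaussianBlur(cv2.cvtColor(img,cv2.COLOR_BGR2HSV)[:,:,2],(3,3),0)[v-r:v+r+1,u-r:u+r+1]
    t,m=cv2.threshold(g,0,255,cv2.THRESH_BINARY_INV+cv2.THRESH_OTSU)
    k,l,s,cc=cv2.connectedComponentsWithStats(m);i=l[r,r] or 1+np.argmax(s[1:,4])
    cn=max(cv2.findContours((l==i).astype(np.uint8),0,2)[0],key=len)
    e=cv2.fitEllipse(cv2.convexHull(cn));return np.array(e[0])+[u-r,v-r],e[1],s[i,4]
E
python3 - <<'E'
from hole import *
st=observe();snap('wrist','w4.png');p=st['eef_pos'];print(p,st['eef_rot'],st['ft_force'],st['clock'])
print('parts',hole(cv2.imread('pics/w3.png'),(323,210)))
a=cv2.imread('pics/w4.png');q=proj('wrist',(.504,-.297,.064),st);print('pred',q)
print('sock',hole(a,q))
W=np.hstack([cv2.resize(cv2.imread(f'pics/w{i}.png')[150:330,240:410],None,fx=2.3,fy=2.3) for i in(3,4)]);cv2.imwrite('pics/c4.png',W)
E
```

```text
[ 0.50662835 -0.29446802  0.26535489] [[ 9.69176889e-01  2.46365902e-01  1.24651743e-05]
 [ 2.46365901e-01 -9.69176886e-01  7.60969107e-05]
 [ 3.08286429e-05 -7.06803733e-05 -9.99999997e-01]] [ 0.89813755 -0.1516176  -0.54662214] 7.4
parts (array([322.56896019, 210.30817223]), (21.527456283569336, 23.049596786499023), np.int32(400))
pred [324.7070642  215.80379015]
sock (array([326.48339653, 214.55840778]), (20.03117561340332, 20.73311424255371), np.int32(309))
```

View pics/c4.png

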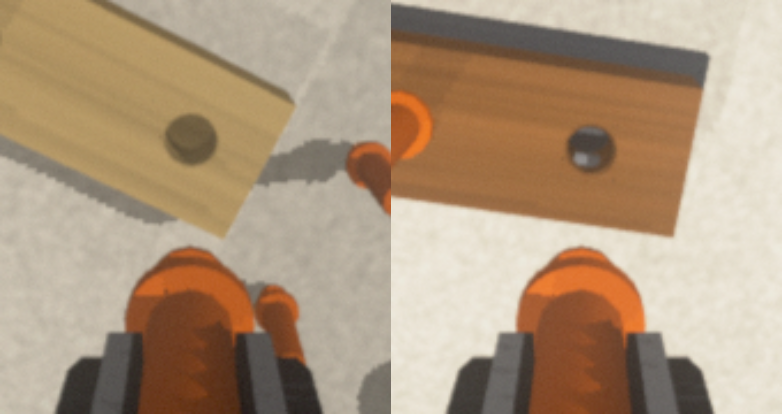

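```bash
python3 - <<'E'
from hole import *
np.set_printoptions(precision=4,suppress=True)
st=observe();print(st['eef_pos'],st['clock'])
s3=dict(eef_pos=[.54934768,.14369728,.24041611],eef_rot=np.array([[.969444,.245305,-.001718],[.245305,-.969446,-.000324],[-.001745,-.000107,-.999998]]))
H=onz('wrist',322.57,210.31,.04,s3);print('parts hole',H)
pts=[]
for i in range(3):
    st=observe();a=snap('wrist',f'w5{i}.png');q,ax,n=hole(a[:,:,::-1].copy(),(326,214));S=onz('wrist',*q,.064,st)
    pts.append(S);print(st['eef_pos'],q,ax,'S',S)
S=np.mean(pts,0);st=observe()
T=S[:2]-H[:2]+[.5507,.1439];d=T-st['eef_pos'][:2];R=st['eef_rot'];print('target',T,'plain',S[:2],'tool shift mm',1e3*(R.T@[*d,0]),st['eef_pos'],st['ft_force'])
w1=dict(eef_pos=[.44603,-.286407,.231214],eef_rot=np.array([[.968594,.248649,.00016],[.248649,-.968594,.00045],[.00027,-.0004,-1]]))
q=hole(cv2.imread('pics/w1.png'),(353,161),13);print('w1',q,onz('wrist',*q[0],.064,w1))
E
```

```text
[ 0.5066 -0.2946  0.2654] 7.45
parts hole [0.5517 0.1447 0.04  ]
[ 0.5066 -0.2946  0.2654] [326.3332 214.4467] (20.016399383544922, 20.793062210083008) S [ 0.5058 -0.2984  0.064 ]
[ 0.5066 -0.2947  0.2654] [326.1182 214.488 ] (19.91829490661621, 21.044452667236328) S [ 0.5057 -0.2983  0.064 ]
[ 0.5066 -0.2949  0.2654] [326.0443 214.4544] (19.88052749633789, 20.998130798339844) S [ 0.5057 -0.2984  0.064 ]
target [ 0.5048 -0.2992] plain [ 0.5057 -0.2984] tool shift mm [-2.776  3.625  0.   ] [ 0.5066 -0.295   0.2654] [ 0.058   0.17   -0.9764]
w1 (array([352.9093, 161.5715]), (23.703195571899414, 24.684080123901367), np.int32(435)) [ 0.5055 -0.2983  0.064 ]
```

Three wrist views put the socket at (0.5057,-0.2984), consistent with the first look. Allowing for the grasp offset, the target TCP is about (0.505,-0.299). Shifting and descending to just above the mouth.

Request:
{"method": "move_arm", "body": {
  "motion": [
    [[-2.8,3.5,10],0,0],
    [[0,0,40],0,0],
    [[0,0,40],0,0],
    [[0,0,25],0,0],
    [[0,0,0],0,0]
  ]
}}

```text
clock: 8.22
eef_pos: [0.5032, -0.2988, 0.1481]
eef_rot: [[0.969, 0.245, -0.003], [0.245, -0.969, 0.002], [-0.003, -0.003, -1.0]]
ft_force: [-0.2, 0.1, -0.3]
gripper_width: 0.0192
```

Request:
{"method": "move_arm", "body": {
  "motion": [
    [[0,0,0],0,0],
    [[0,0,0],0,0],
    [[0,0,0],0,0],
    [[0,0,0],0,0],
    [[0,0,0],0,0]
  ]
}}

```text
clock: 8.85
eef_pos: [0.5046, -0.2994, 0.1505]
eef_rot: [[0.969, 0.245, 0.0], [0.245, -0.969, -0.0], [0.0, 0.0, -1.0]]
ft_force: [-0.0, -0.4, -0.9]
gripper_width: 0.0187
```

```bash
python3 - <<'E'
from h import *
np.set_printoptions(precision=4,suppress=True)
st=observe();a=snap('wrist','w6.png');b=snap('top','t6.png');c=snap('side','s6.png')
p=st['eef_pos'];print(p,st['ft_force'],st['clock'])
S=np.array([.5056,-.2984,.064]);q=proj('side',S).astype(int);u=proj('top',S).astype(int);print(q,u,proj('wrist',S,st),proj('wrist',p+[0,0,-.057],st))
f=lambda i,c,r:cv2.resize(i[c[1]-r:c[1]+r,c[0]-r:c[0]+r,::-1],(390,390),interpolation=2)
cv2.imwrite('pics/c6.png',np.hstack([f(a,(324,250),75),f(c,q-[0,10],35)]))
E
```

```text
[ 0.5046 -0.2994  0.1505] [-0.0001 -0.4204 -0.9066] 8.85
[421 175] [516 308] [322.4049 248.9526] [323.7311 266.3558]
```

View pics/c6.png

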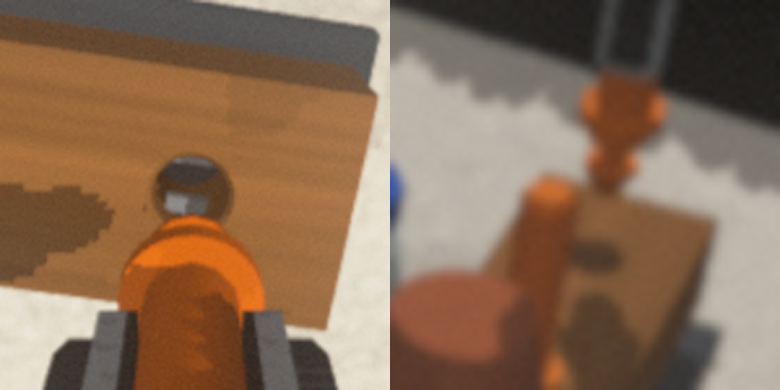

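Wrist crop: the socket centre and post axis line up laterally (both at crop x≈193). The side crop shows the foot directly over the block end. Descending gently.

Request:
{"method": "move_arm", "body": {
  "motion": [
    [[0,0,12],0,0],
    [[0,0,10],0,0],
    [[0,0,6],0,0],
    [[0,0,4],0,0],
    [[0,0,0],0,0]
  ]
}}

```text
clock: 9.62
eef_pos: [0.5044, -0.2993, 0.118]
eef_rot: [[0.969, 0.245, -0.0], [0.245, -0.969, 0.0], [-0.0, -0.0, -1.0]]
ft_force: [0.2, 0.8, -0.5]
gripper_width: 0.0186
```

Request:
{"method": "move_arm", "body": {
  "motion": [
    [[0,0,2],0,0],
    [[0,0,2],0,0],
    [[0,0,2],0,0],
    [[0,0,0],0,0],
    [[0,0,0],0,0]
  ]
}}

```text
clock: 10.25
eef_pos: [0.5046, -0.2994, 0.1123]
eef_rot: [[0.969, 0.245, 0.0], [0.245, -0.969, -0.0], [0.0, 0.0, -1.0]]
ft_force: [-0.4, 0.1, -0.3]
gripper_width: 0.0188
```

The foot is 9 mm in with no contact force. Going on.

Request:
{"method": "move_arm", "body": {
  "motion": [
    [[0,0,2],0,0],
    [[0,0,2],0,0],
    [[0,0,2],0,0],
    [[0,0,0],0,0],
    [[0,0,0],0,0]
  ]
}}

```text
clock: 10.88
eef_pos: [0.5046, -0.2994, 0.1063]
eef_rot: [[0.969, 0.245, 0.0], [0.245, -0.969, 0.0], [0.0, 0.0, -1.0]]
ft_force: [0.4, 0.0, -0.8]
gripper_width: 0.0188
```

Request:
{"method": "move_arm", "body": {
  "motion": [
    [[0,0,2],0,0],
    [[0,0,2],0,0],
    [[0,0,2],0,0],
    [[0,0,0],0,0],
    [[0,0,0],0,0]
  ]
}}

```text
clock: 11.5
eef_pos: [0.5047, -0.2995, 0.1004]
eef_rot: [[0.969, 0.245, 0.0], [0.245, -0.969, -0.0], [0.0, 0.0, -1.0]]
ft_force: [0.9, -0.6, 4.4]
gripper_width: 0.0187
```

Request:
{"method": "move_arm", "body": {
  "motion": [
    [[0,0,2],0,0],
    [[0,0,2],0,0],
    [[0,0,0],0,0],
    [[0,0,0],0,0]
  ]
}}

```text
clock: 12.0
eef_pos: [0.5047, -0.2995, 0.0965]
eef_rot: [[0.969, 0.245, 0.0], [0.245, -0.969, -0.0], [0.0, 0.0, -1.0]]
ft_force: [0.4, 0.3, 6.8]
gripper_width: 0.0185
```

Request:
{"method": "move_arm", "body": {
  "motion": [
    [[0,0,2],0,0],
    [[0,0,0],0,0],
    [[0,0,0],0,0]
  ]
}}

```text
clock: 12.38
eef_pos: [0.5042, -0.2991, 0.0939]
eef_rot: [[0.969, 0.245, -0.001], [0.245, -0.969, 0.001], [-0.001, -0.001, -1.0]]
ft_force: [0.4, -0.5, -4.2]
gripper_width: 0.019
```

Request:
{"method": "move_arm", "body": {
  "motion": [
    [[0,0,2],0,0],
    [[0,0,0],0,0],
    [[0,0,0],0,0]
  ]
}}

```text
clock: 12.75
eef_pos: [0.5046, -0.2994, 0.0924]
eef_rot: [[0.969, 0.245, 0.0], [0.245, -0.969, -0.0], [0.0, 0.0, -1.0]]
ft_force: [-0.0, -0.3, -0.9]
gripper_width: 0.0187
```

It snapped in (force rose to about 7 N, then dropped). Pressing to seat the collar.

Request:
{"method": "move_arm", "body": {
  "motion": [
    [[0,0,1],0,0],
    [[0,0,0],0,0],
    [[0,0,0],0,0]
  ]
}}

```text
clock: 13.12
eef_pos: [0.5046, -0.2994, 0.0914]
eef_rot: [[0.969, 0.245, 0.0], [0.245, -0.969, -0.0], [0.0, 0.0, -1.0]]
ft_force: [0.1, -1.1, -0.9]
gripper_width: 0.0183
```

Request:
{"method": "move_arm", "body": {
  "motion": [
    [[0,0,1],0,0],
    [[0,0,0],0,0],
    [[0,0,0],0,0]
  ]
}}

```text
clock: 13.5
eef_pos: [0.5046, -0.2994, 0.0904]
eef_rot: [[0.969, 0.245, 0.0], [0.245, -0.969, -0.0], [0.0, 0.0, -1.0]]
ft_force: [0.6, 0.3, 2.2]
gripper_width: 0.0189
```

Request:
{"method": "move_arm", "body": {
  "motion": [
    [[0,0,1],0,0],
    [[0,0,0.5],0,0],
    [[0,0,0],0,0],
    [[0,0,0],0,0],
    [[0,0,0],0,0]
  ]
}}

```text
clock: 14.12
eef_pos: [0.5047, -0.2994, 0.0889]
eef_rot: [[0.969, 0.245, 0.0], [0.245, -0.969, -0.0], [0.0, 0.0, -1.0]]
ft_force: [-0.3, 0.0, 5.2]
gripper_width: 0.0188
```

```bash
python3 - <<'E'
from h import *
F=[]
for i in range(6):read_camera('side');F.append(observe()['ft_force'])
print(np.mean(F,0),np.std(F,0),observe()['eef_pos'],observe()['clock'])
E
```

```text
[-0.7492483  -0.27904216  5.78331694] [0.43929282 0.25474084 0.51543076] [ 0.5046512  -0.29945072  0.08894364] 14.425
```

The collar meets the wood at TCP z≈0.0911, with stiffness about 2.9 N/mm. It has now been pressed flush at about 6 N for over 0.5 s. Next, the gradual tug: 10 N should come at about z 0.0955.

Request:
{"method": "move_arm", "body": {
  "motion": [
    [[0,0,-1],0,0],
    [[0,0,-1],0,0],
    [[0,0,-1],0,0],
    [[0,0,-1],0,0],
    [[0,0,-0.5],0,0]
  ]
}}

```text
clock: 15.05
eef_pos: [0.5043, -0.2992, 0.0931]
eef_rot: [[0.969, 0.245, -0.0], [0.245, -0.969, 0.0], [-0.0, -0.0, -1.0]]
ft_force: [0.9, -0.1, -3.3]
gripper_width: 0.0184
```

Request:
{"method": "move_arm", "body": {
  "motion": [
    [[0,0,-0.5],0,0],
    [[0,0,-0.5],0,0],
    [[0,0,0],0,0],
    [[0,0,0],0,0]
  ]
}}

```text
clock: 15.55
eef_pos: [0.5044, -0.2993, 0.0941]
eef_rot: [[0.969, 0.245, -0.0], [0.245, -0.969, 0.0], [-0.0, -0.0, -1.0]]
ft_force: [-0.8, 0.5, -5.6]
gripper_width: 0.0187
```

Request:
{"method": "move_arm", "body": {
  "motion": [
    [[0,0,-0.5],0,0],
    [[0,0,-0.5],0,0],
    [[0,0,-0.4],0,0],
    [[0,0,0],0,0],
    [[0,0,0],0,0]
  ]
}}

```text
clock: 16.18
eef_pos: [0.5044, -0.2993, 0.0956]
eef_rot: [[0.969, 0.245, -0.0], [0.245, -0.969, 0.0], [-0.0, -0.0, -1.0]]
ft_force: [-0.9, 1.4, -8.7]
gripper_width: 0.019
```

```bash
python3 - <<'E'
from h import *
F=[]
for i in range(4):read_camera('side');F.append(observe()['ft_force'][2])
print(np.mean(F),F,observe()['eef_pos'],observe()['clock'])
E
```

```text
-8.611339217327114 [np.float64(-8.515923505032367), np.float64(-8.906250696198562), np.float64(-8.45208500834556), np.float64(-8.571097659731969)] [ 0.50442682 -0.29927417  0.09562327] 16.375
```

Request:
{"method": "move_arm", "body": {
  "motion": [
    [[0,0,-0.4],0,0],
    [[0,0,-0.3],0,0],
    [[0,0,0],0,0],
    [[0,0,0],0,0],
    [[0,0,0],0,0]
  ]
}}

```text
clock: 17.0
eef_pos: [0.5045, -0.2993, 0.0963]
eef_rot: [[0.969, 0.245, -0.0], [0.245, -0.969, 0.0], [-0.0, -0.0, -1.0]]
ft_force: [-1.5, 1.3, -10.1]
gripper_width: 0.0186
```

Request:
{"method": "move_arm", "body": {
  "motion": [
    [[0,0,0],0,0],
    [[0,0,0],0,0],
    [[0,0,0],0,0],
    [[0,0,0],0,0],
    [[0,0,0],0,0]
  ]
}}

```text
clock: 17.62
eef_pos: [0.5045, -0.2993, 0.0964]
eef_rot: [[0.969, 0.245, -0.0], [0.245, -0.969, 0.0], [-0.0, -0.0, -1.0]]
ft_force: [-0.9, 2.1, -11.6]
gripper_width: 0.0188
```

Request:
{"method": "move_arm", "body": {
  "motion": [
    [[0,0,0],0,0],
    [[0,0,0],0,0],
    [[0,0,0],0,0],
    [[0,0,0],0,0],
    [[0,0,0],0,0]
  ]
}}

```text
clock: 18.25
eef_pos: [0.5045, -0.2994, 0.0964]
eef_rot: [[0.969, 0.245, -0.0], [0.245, -0.969, 0.0], [-0.0, -0.0, -1.0]]
ft_force: [-2.1, 1.8, -10.9]
gripper_width: 0.0183
```

Request:
{"method": "move_arm", "body": {
  "motion": [
    [[0,0,0],0,0],
    [[0,0,0],0,0],
    [[0,0,0],0,0],
    [[0,0,0],0,0],
    [[0,0,0],0,0]
  ]
}}

```text
clock: 18.88
eef_pos: [0.5046, -0.2994, 0.0964]
eef_rot: [[0.969, 0.245, 0.0], [0.245, -0.969, 0.0], [0.0, -0.0, -1.0]]
ft_force: [-2.1, 1.6, -10.5]
gripper_width: 0.0187
```

Request:
{"method": "move_arm", "body": {
  "motion": [
    [[0,0,0],0,0],
    [[0,0,0],0,0],
    [[0,0,0],0,0],
    [[0,0,0],0,0],
    [[0,0,0],0,0]
  ]
}}

```text
clock: 19.5
eef_pos: [0.5046, -0.2994, 0.0964]
eef_rot: [[0.969, 0.245, 0.0], [0.245, -0.969, 0.0], [0.0, -0.0, -1.0]]
ft_force: [-2.2, 2.1, -11.7]
gripper_width: 0.0187
```

The tug held at about 10 N net for about 3 s and the post stayed in. Lowering to seat it lightly, then releasing.

Request:
{"method": "move_arm", "body": {
  "motion": [
    [[0,0,1.5],0,0],
    [[0,0,1.5],0,0],
    [[0,0,1.5],0,0],
    [[0,0,1.5],0,0],
    [[0,0,1],0,0]
  ]
}}

```text
clock: 20.12
eef_pos: [0.5052, -0.2998, 0.0898]
eef_rot: [[0.969, 0.245, 0.001], [0.245, -0.969, -0.001], [0.001, 0.001, -1.0]]
ft_force: [0.0, -0.1, 3.6]
gripper_width: 0.0182
```

Request:
{"method": "move_arm", "body": {
  "motion": [
    [[0,0,0],0,0],
    [[0,0,0],0,0],
    [[0,0,0],0,0]
  ]
}}

```text
clock: 20.5
eef_pos: [0.505, -0.2997, 0.0897]
eef_rot: [[0.969, 0.245, 0.001], [0.245, -0.969, -0.001], [0.001, 0.001, -1.0]]
ft_force: [2.1, -2.2, 4.4]
gripper_width: 0.0183
```

Request:
{"method": "move_arm", "body": {
  "motion": [
    [[0,0,0],0,15],
    [[0,0,0],0,30],
    [[0,0,0],0,50],
    [[0,0,0],0,50],
    [[0,0,0],0,50]
  ]
}}

```text
clock: 21.12
eef_pos: [0.5044, -0.2993, 0.0893]
eef_rot: [[0.969, 0.245, -0.0], [0.245, -0.969, 0.0], [-0.0, -0.0, -1.0]]
ft_force: [0.5, 0.1, -0.1]
gripper_width: 0.0428
```

Request:
{"method": "move_arm", "body": {
  "motion": [
    [[0,0,0],0,50],
    [[0,0,0],0,50],
    [[0,0,0],0,50]
  ]
}}

```text
clock: 21.5
eef_pos: [0.5046, -0.2994, 0.0894]
eef_rot: [[0.969, 0.245, 0.0], [0.245, -0.969, 0.0], [0.0, -0.0, -1.0]]
ft_force: [0.1, 0.1, -0.6]
gripper_width: 0.0425
```

Request:
{"method": "move_arm", "body": {
  "motion": [
    [[0,0,-10],0,50],
    [[0,0,-30],0,50],
    [[0,0,-45],0,50],
    [[0,0,-45],0,50],
    [[-30,0,-30],0,50]
  ]
}}

```text
clock: 22.12
eef_pos: [0.4768, -0.307, 0.2523]
eef_rot: [[0.969, 0.247, 0.003], [0.247, -0.969, -0.002], [0.002, 0.003, -1.0]]
ft_force: [0.4, -1.5, 0.2]
gripper_width: 0.0424
```

Request:
{"method": "move_arm", "body": {
  "motion": [
    [[-40,0,0],0,50],
    [[0,0,0],0,50],
    [[0,0,0],0,50],
    [[0,0,0],0,50]
  ]
}}

```text
clock: 22.62
eef_pos: [0.4373, -0.3164, 0.2494]
eef_rot: [[0.969, 0.246, 0.0], [0.246, -0.969, 0.0], [0.0, 0.0, -1.0]]
ft_force: [-0.0, 0.3, 0.5]
gripper_width: 0.0427
```

```bash
python3 - <<'E'
from h import *
st=observe();a=snap('wrist','w9.png');c=snap('side','s9.png');t=snap('top','t9.png');print(st['eef_pos'],st['ft_force'],st['clock'])
S=np.array([.5056,-.2984,.064]);q=proj('wrist',S,st).astype(int);r=proj('side',S).astype(int)
print('collar top pred',proj('wrist',S+[0,0,.006],st),'top pred',proj('wrist',S+[0,0,.08],st))
f=lambda i,c,w:cv2.resize(i[c[1]-w:c[1]+w,c[0]-w:c[0]+w,::-1],(390,390),interpolation=2)
cv2.imwrite('pics/c9.png',np.hstack([f(a,q,90),f(c,r-[0,10],40)]))
b=cv2.imread('pics/top0.png');d=cv2.absdiff(b,cv2.cvtColor(t,cv2.COLOR_RGB2BGR)).max(2)
for n,(u,v) in dict(dowel=(168,275),red=(204,228),green=(418,257),blue=(508,243)).items():print(n,d[v-18:v+18,u-18:u+18].mean())
E
```

```text
[ 0.43732437 -0.31641691  0.2494123 ] [-0.00780321  0.28295844  0.48875173] 22.625
collar top pred [322.26871404 142.20494653] top pred [322.44674448 146.19696685]
dowel 1.4035493827160495
red 1.3919753086419753
green 2.432098765432099
blue 7.29320987654321
```

View pics/c9.png

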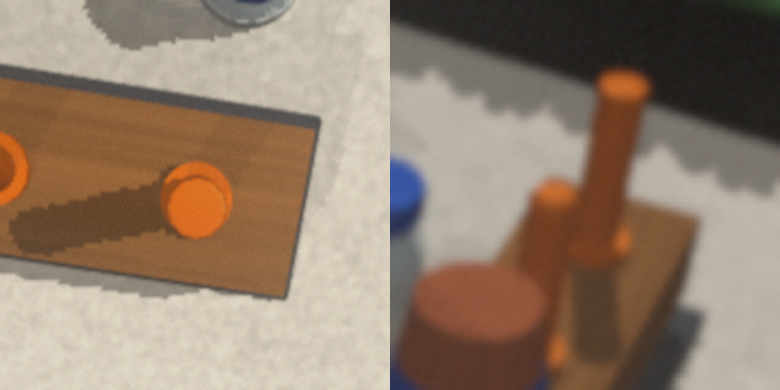

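```bash
python3 - <<'E'
from h import *
S=np.array([.5056,-.2984,.064]);r=proj('side',S).astype(int)-[0,10]
print('side post top seen',r-40+np.array([233,84])*80/390,'pred',proj('side',S+[0,0,.08]))
print('side collar seen',r-40+np.array([211,243])*80/390,'pred',proj('side',S+[0,0,.006]))
st=observe();w=proj('wrist',S,st).astype(int)
print('wrist top seen',w-90+np.array([195,207])*180/390,'pred',proj('wrist',S+[0,0,.08],st),'collar seen',w-90+np.array([197,197])*180/390)
for f in('top0','t9','side0','s9'):
    h=cv2.cvtColor(cv2.imread(f'pics/{f}.png'),cv2.COLOR_BGR2HSV);m=cv2.inRange(h,(105,150,90),(125,255,255))
    k,l,s,c=cv2.connectedComponentsWithStats(m);print(f,[(c[i].round(1),s[i,4]) for i in range(1,k) if s[i,4]>60])
E
```

```text
side post top seen [428.79487179 142.23076923] pred [428.00159371 142.08062484]
side collar seen [424.28205128 174.84615385] pred [421.91451885 173.25503443]
wrist top seen [322.         146.53846154] pred [322.67865223 145.92596567] collar seen [322.92307692 141.92307692]
top0 [(array([510.4, 242.2]), np.int32(485))]
t9 [(array([509.9, 242.4]), np.int32(519))]
side0 [(array([377.2, 162.9]), np.int32(138))]
s9 [(array([377.3, 163.1]), np.int32(156))]
```

The post's top matches the fully home prediction in both views (within 1 px), and the jar hasn't moved. Handing in.

```bash
python3 -c "
from rig import *
print(close_job())"
```

```text
the job is handed in; nothing more can be done
None
```

The largest orange post is pressed into the stand's empty socket, snapped home, and passed the tug check. I handed the job in at about 23 s of the 72 s allowed.

- **Pressing:** The force rose to about 7 N and dropped at the snap. I then held the collar on the wood at about 6 N.
- **Tug:** I held about 10 N net (10–11.7 N read at the wrist) for about 3 s. The highest reading was 11.7 N, and the post stayed in. I seated it again at about 4 N before letting go.
- **Final position:** In the wrist and side views the post's top is within 1 px of where a fully home, upright post should be. The side-view collar reading was 2–3 px off, but that was read by eye from a blurred, partly hidden crop. The wrist-view collar agreed within about 1 px.
- **Bystanders:** The blue jar is within 0.5 px of its start position in both the top and side views. The picture around it changed somewhat (7.3 grey levels), which I put down to the arm's shadow. The dowel, the red jar and the green pot showed almost no change in the top view.
- **Arm:** It is clear of everything and reads near-zero force.

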